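Set a bedside monitor's tilt and lock its hinge with a T-handled hex key

ROBOT

A 6-joint arm with a two-finger parallel gripper is mounted at the origin on the work surface. World frame = base frame: x ahead of the robot, y to its left, z up, the work surface at z = 0. Lengths are in mm, angles in degrees, forces in N, time in s.
With the tool pointing down it reaches from about 300 to 850 mm from the base axis. Payload 4.2 kg.
Tool frame: the origin (TCP) lies between the finger pads; the fingertips stand ahead of it and the grasp point (between the pads) lies 8 mm behind it (env.tip_reach is the x of the fingertips in the tool frame, in mm); x points along the fingers, y is the direction in which the jaws open and shut, and the axes are right-handed (so a half turn about x gives the same grasp; the last joint's range is limited). The gripper opens to 91 mm and grips with 3 to 60 N. Pads are 32 mm wide; open, the fingers measure 118 mm over their backs; the gripper's body (76 mm by 178 mm) begins 60 mm behind the grasp point.
Start: joints at [73.167, 18.312, 89.639, -0, 72.044, -1.146], TCP at [155.477, 553.596, 224.976] pointing down, gripper open.
Joint ranges: [-177.97, 177.97], [-48.28, 115.42], [12.27, 149.76], [-77.06, 257.06], [2.81, 150.46], [-146.56, 146.56]. Speed limits (degrees/s): [147.25, 147.25, 180, 180, 180, 180].

INTERFACE

Orientations are given as [roll, pitch, yaw] about the fixed x, y, z axes, in that order (R = Rz(yaw) Ry(pitch) Rx(roll)).
In Python, from workcell import env, cams gives the robot as it stands.
- The arm moves only by the tool arm_command, never from a script. Its argument "deltas" is a list of rows, each a list of 3 entries, a list of its own where there are three numbers: the opening, from 0 (shut) to 1 (fully open), then the shift along the world's x, y, z in mm, then the turn about the world's z in rad. A call has 1 to 20 rows; each row is the pose to reach, as a shift and turn from the pose commanded when the call began; what a row does not reach only later rows make up. A row lasts 1/10 s, in which the tool goes at most 50 mm and 8.59 degrees, less where a joint would pass 70% of its speed; a pose out of reach is approached as far as the arm can. A call with a gripper value outside its range is refused whole. The fingers move at their own pace and stop on an object; "grip_force" is the grip in N (left out, the last holds). Time passes only in rows, so rows that repeat a pose let the fingers close. It gives the time, the measured TCP pose, the force and the opening at its end, in the units of the state.
- env.state(): the state, without advancing time (a new reading comes with each control period).
- cams.grab_frame(name): name is "scene" or "top" or "wrist"; returns a dict with "img" (480x640x3 uint8, red, green, blue), "K" (3x3 intrinsics, pixels), "dist" ([k1, k2, p1, p2, k3] as OpenCV has them; the pictures are not rectified), "rvec" (rotation vector, rad) and "tvec" (3), from world to camera coordinates, as OpenCV has them. Camera axes: x right, y down, z forward; pixel columns grow to the right and rows downward; lengths in mm; the calibration is good to about 2 mm. A picture is of the moment at which its call begins. There is no depth.
- env.job_done(): hands the job in, once; it reports no verdict.
Trained networks look in a picture, given as the dict that the camera call returned (one of the last four; its "shot" number tells which), for a name from the list of things; names that differ only in an ending like _2 or _b are one class to them, and where a whole thing is asked for, a point or a joint stands for the part that bears it (a point fixed in the world has none). Each returns a list of dicts, best first, with "conf" (0 to 1); they miss things now and then, are a little off and sometimes report something else, mostly with a low value. They report only what shows in the picture. A call takes as long as a camera call. They do not tell look-alikes from the thing itself.
- cams.silhouettes(picture, name): "region" (480x640 bool, what is visible of it) and "centre" ([column, row] in pixels, amid what is visible of it).
The state is a dict: "time_s": time; "qpos": joint angles; "qvel": joint speeds; "effort": joint torques, N m; "ee_pos": TCP position; "ee_rot": TCP orientation; "force": force on the tool from outside, world axes, zero at the start; "torque": the same for the moment, N m; "gripper_width": finger opening in mm.
Only numpy, scipy, OpenCV 4.12 (cv2) and the standard library are available. Lean on these libraries where they do the work, as an engineer would, in place of code of your own. Each camera call takes 0.05 s, during which the arm holds its last target.

TASK

Push the little monitor's screen so that it leans back 20 degrees from upright, then lock it there: fetch the T-handled hex key from its rest, find the recessed hex socket of the hinge's clamp screw with it, and push it fully home. Turn the screw clockwise until it stops, about a quarter turn at a time, letting go of the key in between to take a fresh grip; finish with the screen still at its angle and the key left standing fully home in the screw, and leave the bowl, bottle, carton and tape where they are.

Things in the scene. Friction and masses are not known exactly. Their poses are not given: they have to be found in the camera images.
- screen (a joint): Tilt in rad of the white monitor (170 wide, 115 tall, 28 mm thick; black display on its front, facing the robot) on a friction hinge: 0 upright, positive leaning back (top away from the robot), 0.349 = 20 degrees; range -0.35 to 0.9. Stays where it is left; takes about 6 N at the top edge. Level hinge axis 50 mm above the table, along y of socket, mid-thickness of the screen.
- screen_top (a point): Middle of the top edge of the screen's front face, moving with it: 130 mm from the hinge axis up the screen and 14 mm in front of it (180 mm above the table when upright). z runs up the screen, x out of its back, y along the top edge.
- socket (a point): Centre of the mouth of the 30 mm round bore in the top of the grey clamp block (64 x 64, top 75 mm above the table) on the 130 x 300 x 10 mm base plate. z up; y along the hinge to the screen (its middle 175 mm, nearest edge 90 mm off); x from screen front to back. Inside, coaxial, is the screw's hex socket: rim 8 mm below the mouth, 18.6 mm across flats, 26 mm deep.
- screw (a joint): Clamp screw on the vertical axis of socket; rad, growing clockwise seen from above, hard stop at 2.6 (tight); starts at 0 to 0.4. At 0 one pair of the hex socket's flats faces along x of socket (others every 60 degrees); the hex turns with the joint. Stiff (0.12 N m), stays where left. The seated key has some 11 degrees of play either way.
- key: T-handled steel hex key, 108 mm tall, 0.25 kg, upright in its rest. Origin at the lower tip, z up, y along the cross bar. From the tip: tapered nose to 5 mm (12 mm wide at the end), hexagon 17 mm across flats (one pair faces along x) to 32, collar 38 mm wide to 38, shaft 16 mm wide. Fully home the collar sits on the clamp block, tip 32 mm below socket; it then stands alone.
- key_bar (a point): Centre of the key's black cross bar (110 mm long, 16 mm wide, 20 mm high), 98 mm above the tip on the shaft's axis; same axes as key. Grasp the bar here from above, across its width.
- rest: Grey plastic key rest, 90 (x) x 96 (y) x 50 mm high, origin under its centre. A 24 mm wide, 60 mm long slot in its top runs along x, open at its -x side (towards the robot). The key hangs in it by its collar, tip 18 mm above the table; lift it straight up by 40 mm to clear.
- bowl: Bystander: steel bowl, 110 mm across, 50 high, origin under its centre.
- bottle: Bystander: white bottle, 60 mm across, 150 high, origin under its centre.
- carton: Bystander: cardboard carton, 90 (x) x 140 (y) x 60 mm high, origin under its centre.
- tape: Bystander: roll of white tape, 90 mm across, 30 high, origin under its centre.
Not all that is in view belongs to the job. Leave any green or turquoise look-alike of the key alone.

How it is judged:
By the outcome, as a careful person would: the job done as asked, in the order asked, and still so for the second after the job is handed in, with the robot touching nothing.
It also fails if it takes over 64 s, if anything falls off the work surface, if the arm or the gripper's body presses on something with over 40 N, if the wrist force passes 120 N, or if a joint passes its speed limit or range.

## Working session

There is one attempt and no reset: what is moved stays moved. The work goes in short steps, Python scripts to look and compute and a tool call to move; the robot and the scene stay as the last step left them, time stands still between calls to the robot, and variables do not carry over. Pictures are saved under pics/ and viewed, and the job is handed in when it is done.

Besides the shell and the picture viewer there is one more tool, called after "Emit:" as a command line: name --argument value ..., lists and objects as JSON in quotes. arm_command: Moves the arm, as the interface text tells. Its arguments: {"type":"object","properties":{"deltas":{"type":"array","items":{"type":"array"}},"grip_force":{"type":"number"}},"required":["deltas"]}

```bash
ls; mkdir -p pics; python3 - <<'E'
from workcell import env,cams
import cv2
for n in("scene","top","wrist"):
    f=cams.grab_frame(n); cv2.imwrite(f"pics/a_{n}.png",f["img"][:,:,::-1])
    print(n,f["K"],f["dist"],f["rvec"],f["tvec"])
print(env.state(),env.tip_reach)
E
```

```text
pics
scene [[553.75290614   0.         320.82221082]
 [  0.         553.75290614 239.18523354]
 [  0.           0.           1.        ]] [-0.03418126  0.          0.          0.          0.        ] [ 1.54039748  2.13459868 -0.74418254] [ 147.88295309 -347.96846767 1716.50576952]
top [[508.56683323   0.         317.31805369]
 [  0.         508.56683323 231.49461097]
 [  0.           0.           1.        ]] [-0.1038896  0.         0.         0.         0.       ] [ 2.18285007 -2.13924314  0.17380583] [   2.47233622  571.30169575 1300.29329819]
wrist [[431.90114689   0.         328.90008926]
 [  0.         431.90114689 236.86900132]
 [  0.           0.           1.        ]] [0.00393957 0.         0.         0.         0.        ] [-2.30788553 -1.74835806 -0.25700097] [-574.89325781  -31.89089383  391.97697028]
{'time_s': 0.15, 'qpos': array([ 7.31660863e+01,  1.83432502e+01,  8.96886810e+01, -8.51446272e-04,
        7.20426137e+01, -1.14578897e+00]), 'qvel': array([ 0.02733198, -0.12611906, -0.24479447, -0.02650779, -0.02765176,
       -0.06136776]), 'effort': array([-5.39594457e-04, -4.12778413e+01, -2.32154632e+01,  7.25965714e-02,
        4.32524714e-02, -1.01559840e-04]), 'ee_pos': array([155.38319663, 553.24950562, 224.32447495]), 'ee_rot': array([ -90.52352787,   89.92545071, -106.21138951]), 'force': array([-0.79195443, -0.01030029, -0.44710788]), 'torque': array([ 0.00087157,  0.0185402 , -0.00332905]), 'gripper_width': 91.29921490430742} 11.0
```

View pics/a_scene.png

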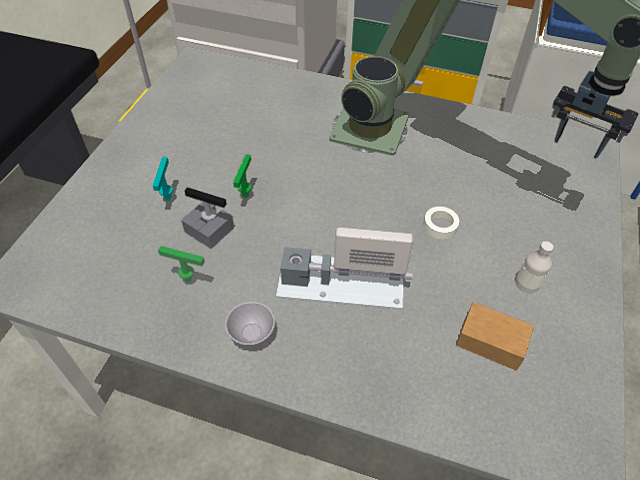

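View pics/a_top.png

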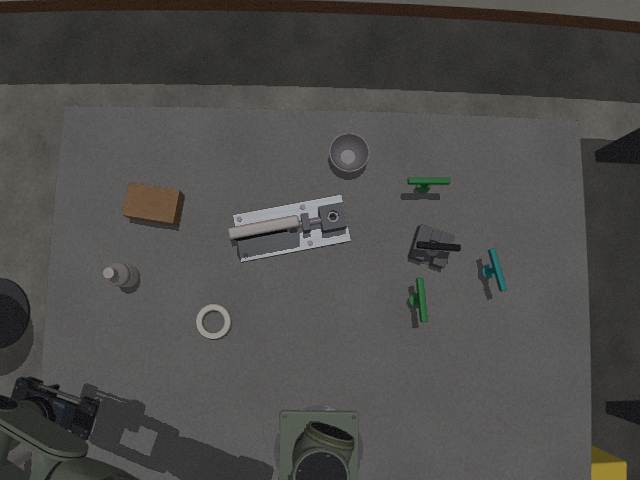

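View pics/a_wrist.png

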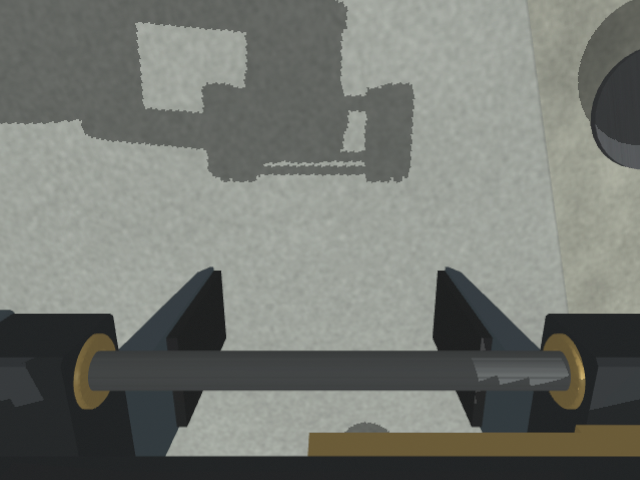

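The key candidates in the top view are the black bar in the grey rest (438,246), green (428,182), green (421,300) and turquoise (497,270). The description (black bar, in the rest) fits (438,246). Next I'll measure.

```bash
cat > h.py <<'E'
import numpy as np,cv2
from workcell import env,cams
def proj(f,P):
    return cv2.projectPoints(np.asarray(P,float).reshape(-1,1,3),f["rvec"],f["tvec"],f["K"],np.asarray(f["dist"]))[0].reshape(-1,2)
def ray(f,uv):
    R=cv2.Rodrigues(np.asarray(f["rvec"],float))[0]; c=-R.T@np.asarray(f["tvec"],float)
    n=cv2.undistortPoints(np.array(uv,float).reshape(-1,1,2),f["K"],np.asarray(f["dist"])).reshape(-1,2)
    return c,(R.T@np.c_[n,np.ones(len(n))].T).T
def atz(f,uv,z):
    c,d=ray(f,uv); return c+d*((z-c[2])/d[:,2])[:,None]
def Rz(a): c,s=np.cos(a),np.sin(a); return np.array([[c,-s,0],[s,c,0],[0,0,1]])
def save(n,img,box=None,s=1):
    if box: img=img[box[1]:box[3],box[0]:box[2]]
    img=cv2.resize(img,None,fx=s,fy=s,interpolation=cv2.INTER_CUBIC)
    cv2.imwrite(f"pics/{n}.png",img[:,:,::-1])
E
python3 - <<'E'
from h import *
for n in("top","scene"):
    f=cams.grab_frame(n); np.save(f"{n}0.npy",f,allow_pickle=True)
    for k in("key","rest","screen","screw","bowl","bottle","carton","tape"):
        r=cams.silhouettes(f,k)
        for q in r[:4]:
            m=q["region"].astype(np.uint8)
            if m.sum()==0: continue
            rect=cv2.minAreaRect(cv2.findNonZero(m))
            print(n,k,round(q["conf"],2),np.round(q["centre"],1),m.sum(),[np.round(t,1) for t in rect], np.round(atz(f,[rect[0]],{"key":98,"rest":50,"screen":50,"screw":70}.get(k,0))[0],1))
    save("b_"+n,f["img"],(380,150,540,330) if n=="top" else (130,140,290,300),4 if n=="top" else 3.7)
    save("c_"+n,f["img"],(210,170,370,280) if n=="top" else (260,210,430,320),4.6)
E
```

```text
top key 0.9 [492.8 271.7] 481 [array([492. , 271.2]), array([43.3, 18.8]), np.float64(71.0)] [ 470.7 -431.2   98. ]
top key 0.69 [432.5 246.1] 405 [array([437.8, 249.4]), array([44.4, 14.3]), np.float64(3.8)] [ 523.8 -291.    98. ]
top key 0.68 [121.9 274.8] 725 [array([121., 274.]), array([24., 36.]), np.float64(90.0)] [444.7 505.3  98. ]
top key 0.59 [421.4 299.5] 441 [array([416.9, 300. ]), array([43.5, 16.2]), np.float64(83.7)] [ 395.7 -236.7   98. ]
top rest 0.66 [429.9 246.2] 1163 [array([430.7, 246.4]), array([40.2, 37.6]), np.float64(18.4)] [ 536.6 -284.7   50. ]
top screen 0.83 [266.6 229.7] 1100 [array([263.6, 228.8]), array([17.1, 72.4]), np.float64(80.0)] [573.6 154.5  50. ]
top screen 0.48 [289.9 227.6] 5398 [array([287.2, 228.4]), array([ 48.3, 119.6]), np.float64(79.1)] [576.1  92.9  50. ]
top screw 0.47 [332. 217.] 87 [array([333. , 216.5]), array([ 9., 10.]), np.float64(90.0)] [606.9 -25.1  70. ]
top bowl 0.63 [348.6 152.8] 1307 [array([349.3, 151.2]), array([40.3, 39.6]), np.float64(45.0)] [804.  -71.6   0. ]
top bottle 0.96 [123.1 273.5] 639 [array([120.5, 273.9]),
[... 885 characters left out ...]
e rest 0.58 [205.1 228.1] 1194 [array([208., 223.]), array([39.9, 43.5]), np.float64(47.7)] [ 553.6 -275.2   50. ]
scene screw 0.58 [295.6 260.8] 68 [array([295. , 259.5]), array([ 7., 10.]), np.float64(90.0)] [605.6 -22.8  70. ]
scene bowl 0.88 [249.3 321.8] 1743 [array([250., 323.]), array([45.3, 46.7]), np.float64(45.0)] [761.7 -78.3   0. ]
scene bottle 0.95 [531.8 269.7] 1113 [array([535.6, 266.5]), array([25.9, 54.1]), np.float64(29.7)] [383.8 538.3   0. ]
scene carton 0.83 [495.  336.4] 3291 [array([495.3, 335.6]), array([70.4, 49.4]), np.float64(22.2)] [614.8 464.8   0. ]
scene tape 0.74 [443. 218.] 770 [array([440.5, 222.5]), array([34.5, 31.5]), np.float64(15.9)] [316.4 283.3   0. ]
```

View pics/b_top.png

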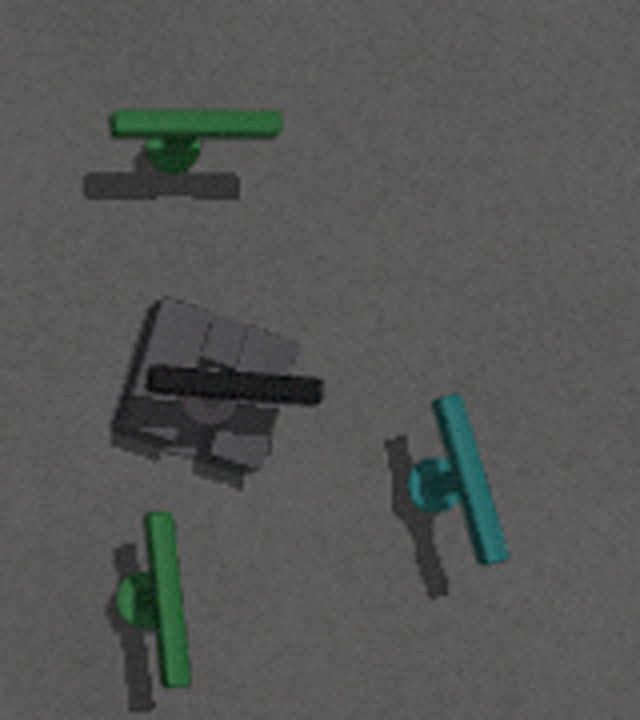

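View pics/c_top.png

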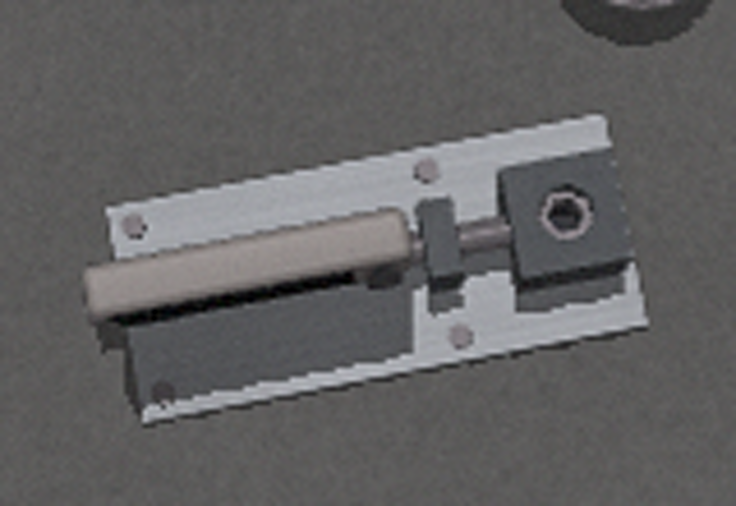

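View pics/c_scene.png

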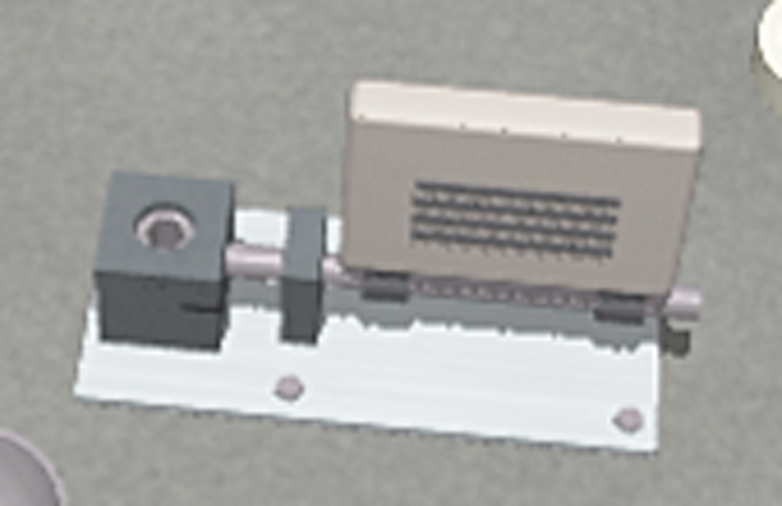

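View pics/b_scene.png

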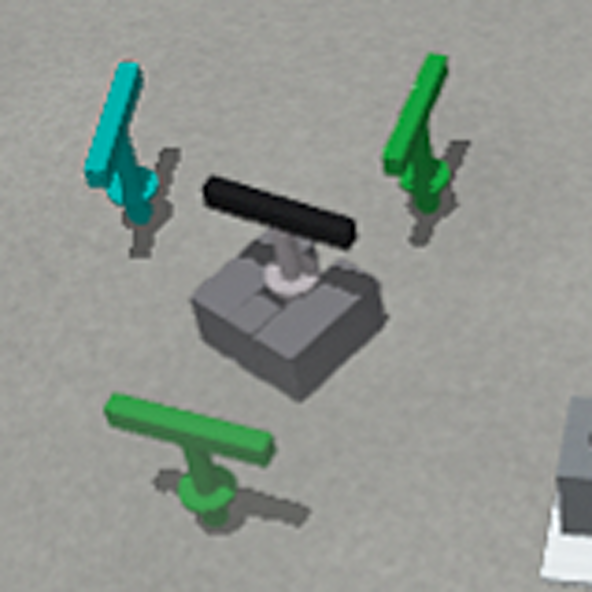

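```bash
cat > fit.py <<'E'
from h import *
from scipy.optimize import least_squares
F={n:np.load(f"{n}0.npy",allow_pickle=True).item() for n in("top","scene")}
def cr(p,o,s): return (np.array(p,float)+.5)/s-.5+np.array(o)
C=[(32,-32,0),(32,32,0),(-32,32,0),(-32,-32,0)]
top_block=cr([(612,150),(498,170),(515,282),(633,263),(567,214)],(210,170),4.6)
sc_block=cr([(95,270),(222,283),(234,183),(112,172),(164,228)],(260,210),4.6)
B=np.array(C+[(0,0,0)],float)
top_s=cr([(405,210),(85,270),(95,322),(412,258)],(210,170),4.6)
sc_s=cr([(352,118),(698,150),(700,107),(355,82)],(260,210),4.6)
S=np.array([(14,90,130),(14,260,130),(-14,260,130),(-14,90,130)],float)
def scr(t,S=S):
    c,s=np.cos(t),np.sin(t)
    return np.c_[S[:,0]*c+S[:,2]*s,S[:,1],S[:,2]*c-S[:,0]*s-25]
def res(p):
    o=np.array([p[0],p[1],75]);R=Rz(p[2]).T
    W=lambda P:o+P@R
    r=[]
    for f,b,s in((F["top"],top_block,top_s),(F["scene"],sc_block,sc_s)):
        r+=[(proj(f,W(B))-b)*np.array([[1]]*4+[[2]]),proj(f,W(scr(p[3])))-s]
    return np.concatenate(r).ravel()
q=least_squares(res,[606,-24,.17,0],loss="soft_l1")
print(q.x,np.degrees(q.x[2:])); print(np.round(res(q.x).reshape(-1,2),1).tolist())
# key bar
tb=cr([(147,380),(323,392)],(380,150),4); 
# bar top-face ends z=~108 (key hanging: tip at 18 -> bar 116 centre, top 126)
print("top bar",atz(F["top"],tb,121))
sb=cr([(207,188),(352,235)],(130,140),3.7)
print("scene bar",atz(F["scene"],sb,121))
def resk(p):
    d=55*np.array([-np.sin(p[2]),np.cos(p[2]),0]);o=np.array([p[0],p[1],116])
    P=[o+d,o-d]
    return np.r_[(proj(F["top"],P)-tb).ravel(),(proj(F["scene"],P)-sb[::-1]).ravel()]
q=least_squares(resk,[525,-290,-.1]);print("key",q.x,np.degrees(q.x[2]),np.round(q.fun,1))
E
python3 fit.py
```

```text
[ 6.06786502e+02 -2.25834803e+01  2.10472470e-01 -8.00334148e-02] [12.05918423 -4.58557689]
[[-0.8, -0.3], [-0.3, -0.1], [0.8, -0.3], [-0.5, -0.8], [-1.5, 0.1], [-0.8, -0.9], [-2.2, -0.6], [-2.3, -0.3], [-0.1, 0.2], [-1.0, 0.0], [-1.1, -0.2], [-0.4, -0.2], [-0.6, -0.3], [-0.8, -1.1], [-1.6, -0.7], [1.3, -0.6], [0.7, -0.5], [-1.2, -1.9]]
top bar [[ 532.28216675 -230.91322287  121.        ]
 [ 526.96254129 -342.45799988  121.        ]]
scene bar [[ 527.12502192 -337.50551174  121.        ]
 [ 535.06689625 -228.00344135  121.        ]]
key [ 5.28720359e+02 -2.86538221e+02 -5.81604422e-02] -3.3323478705811405 [-0.1  0.4 -1.   0.8 -0.6  0.1 -0.8  0.6]
```

```bash
cat >> h.py <<'E'
from scipy.spatial.transform import Rotation as Ro
def tool(s=None):
    s=s or env.state(); R=Ro.from_euler("xyz",s["ee_rot"],degrees=True).as_matrix()
    yaw=np.degrees(np.arctan2(R[1,1],R[0,1]))
    return R,yaw
def st():
    s=env.state();R,y=tool(s)
    print("t",round(s["time_s"],2),"pos",np.round(s["ee_pos"],1),"jawyaw",round(y,1),"q",np.round(s["qpos"],1),"F",np.round(s["force"],1),"T",np.round(s["torque"],2),"w",round(s["gripper_width"],1))
E
python3 -c "
from h import *
st();print(np.round(tool()[0],2))"
```

```text
t 1.05 pos [155.5 553.6 225. ] jawyaw 74.3 q [73.2 18.3 89.6  0.  72.  -1.1] F [0.5 0.2 0.2] T [ 0.04  0.02 -0.02] w 91.3
[[ 0.    0.27  0.96]
 [ 0.    0.96 -0.27]
 [-1.    0.   -0.  ]]
```

Emit:
arm_command --deltas '[[0,[170,-210,0],0.25],[0,[341,-421,0],0.485],[0,[341,-421,0],0.485],[0,[341,-421,0],0.485],[0,[341,-421,0],0.485],[0,[341,-421,0],0.485],[0,[341,-421,0],0.485],[0,[341,-421,0],0.485],[0,[341,-421,0],0.485],[0,[341,-421,0],0.485],[0,[341,-421,0],0.485],[0,[341,-421,0],0.485],[0,[341,-421,0],0.485],[0,[341,-421,-49],0.485],[0,[341,-421,-49],0.485]]' --grip_force 30

```text
time_s: 2.55
ee_pos: [491.6, 132.8, 171.5]
ee_rot: [178.8, 89.3, -169.0]
force: [-1.4, 0.7, 0.2]
gripper_width: 0.7
```

```bash
python3 -c "
from h import *
st()
f=cams.grab_frame('wrist');save('d_w',f['img'])
f=cams.grab_frame('scene');save('d_s',f['img'],(240,160,440,320),4)"
```

```text
t 2.55 pos [491.6 132.8 171.5] jawyaw 102.2 q [ 13.8  15.2 102.4   0.   63.1 -88.4] F [-1.4  0.7  0.2] T [0.06 0.02 0.03] w 0.7
```

View pics/d_w.png

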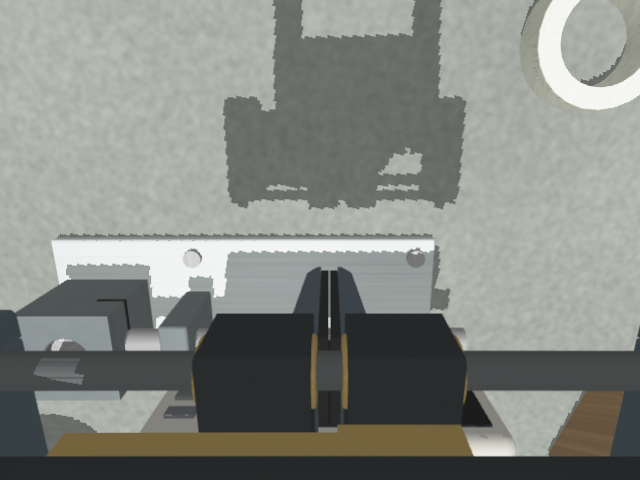

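View pics/d_s.png

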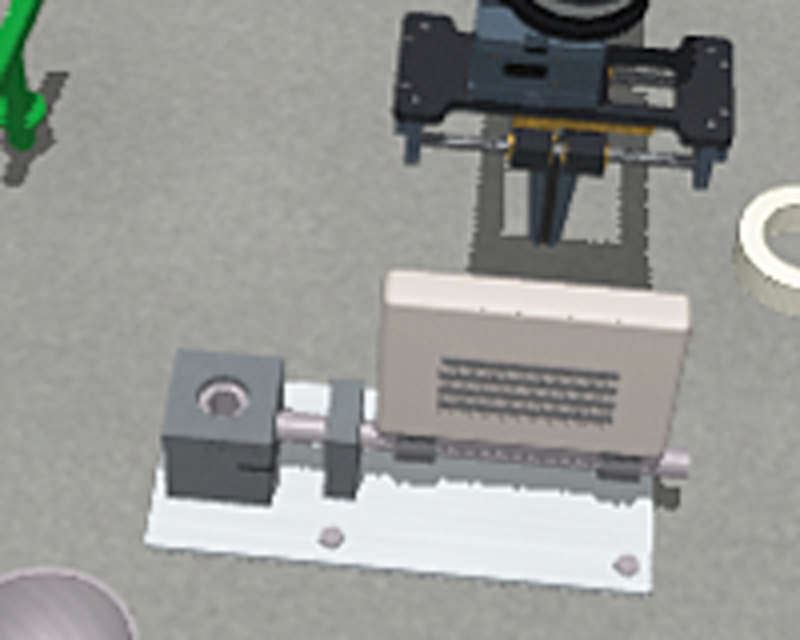

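Emit:
arm_command --deltas '[[0,[29,6,0],0],[0,[29,6,0],0],[0,[29,6,0],0]]'

```text
time_s: 2.95
ee_pos: [525.9, 139.4, 177.5]
ee_rot: [5.8, 89.9, 17.9]
force: [-0.7, -0.2, -0.8]
gripper_width: 0.3
```

Emit:
arm_command --deltas '[[0,[5,1,0],0],[0,[10,2,0],0],[0,[10,2,0],0]]'

```text
time_s: 3.25
ee_pos: [534.6, 140.7, 176.5]
ee_rot: [163.9, 89.9, 176.0]
force: [-4.8, -0.7, 3.2]
gripper_width: 0.6
```

Emit:
arm_command --deltas '[[0,[5,1,0],0],[0,[10,2,0],0],[0,[10,2,0],0]]'

```text
time_s: 3.55
ee_pos: [545.0, 142.6, 176.2]
ee_rot: [157.3, 89.9, 169.4]
force: [-3.4, 0.5, 3.0]
gripper_width: 0.2
```

Emit:
arm_command --deltas '[[0,[6,1,0],0],[0,[12,2.5,0],0],[0,[18,4,0],0],[0,[24,5,0],0],[0,[30,6,0],0],[0,[30,6,0],0],[0,[30,6,0],0]]'

```text
time_s: 4.25
ee_pos: [576.4, 148.6, 175.8]
ee_rot: [-11.8, 89.9, 0.3]
force: [-0.7, -0.5, 0.5]
gripper_width: 0.5
```

```bash
python3 -c "
from h import *
st()
f=cams.grab_frame('top');save('e_t',f['img'],(210,140,370,280),4.6);np.save('top1.npy',f,allow_pickle=True)
f=cams.grab_frame('scene');save('e_s',f['img'],(260,190,430,320),4.6);np.save('scene1.npy',f,allow_pickle=True)"
```

```text
t 4.25 pos [576.4 148.6 175.8] jawyaw 102.1 q [ 13.4  22.   91.3  -0.   66.5 -88.7] F [-0.7 -0.5  0.5] T [-0.05  0.22 -0.02] w 0.5
```

View pics/e_t.png

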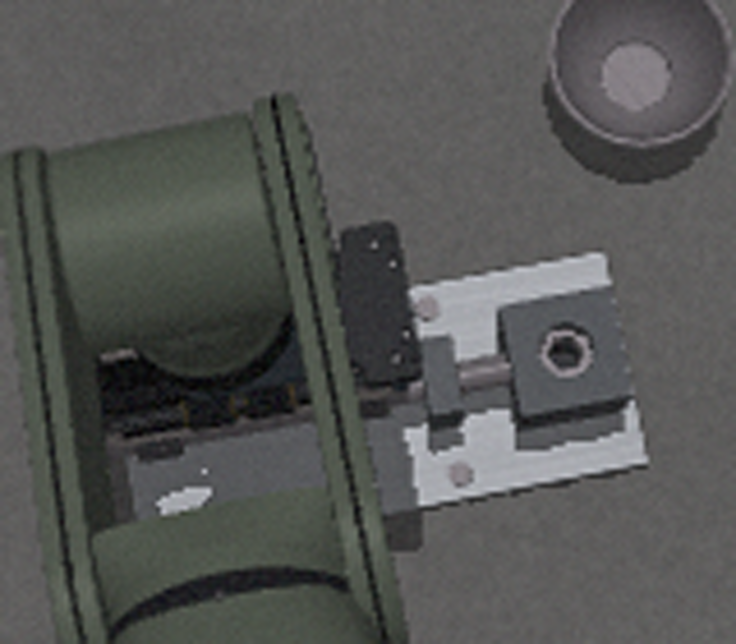

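View pics/e_s.png

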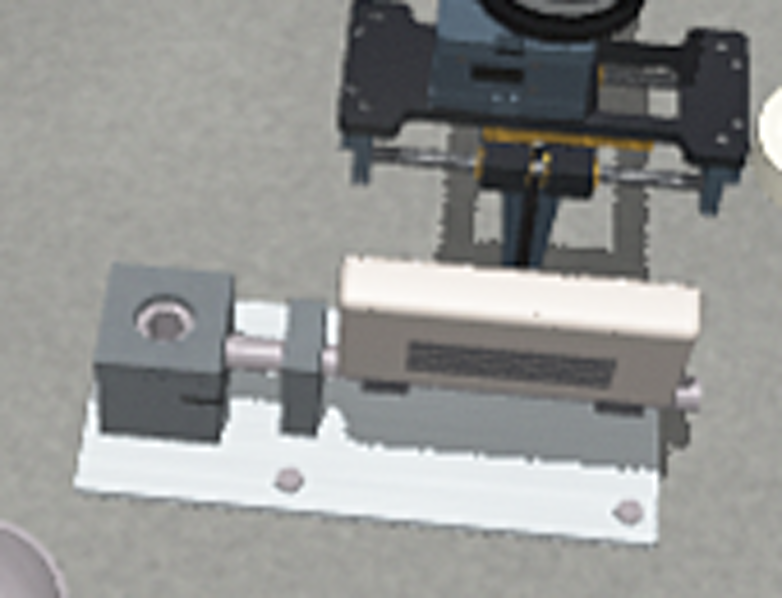

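```bash
cat > tilt.py <<'E'
import sys
exec(open("fit.py").read().split("q=least")[0])
q=least_squares(res,[606,-24,.17,0],loss="soft_l1").x
def tilt(f,sc):
    o=np.array([q[0],q[1],75]);R=Rz(q[2]).T
    def r(p): return (proj(f,o+np.array([p[1],0,0])+scr(p[0])@R)-sc).ravel()
    for dx in (0,):
        z=least_squares(lambda p:r([p[0],0]),[.3]); print("tilt",np.degrees(z.x),np.round(z.fun,1))
E
python3 - <<'E'
exec(open("tilt.py").read())
f=np.load("scene1.npy",allow_pickle=True).item()
tilt(f,cr([(343,304),(698,335),(700,287),(343,257)],(260,190),4.6))
tilt(F["scene"],sc_s);tilt(F["top"],top_s)
E
```

```text
tilt [18.46384073] [-2.   0.6  0.5  1.2  0.6 -0.7 -0.7 -1.4]
tilt [-3.52368643] [-1.7  0.2  1.3  0.3  0.7  0.3 -1.3 -1.2]
tilt [-5.24633914] [-0.7 -0.3 -2.1 -0.  -2.1  0.4  0.   0.9]
```

Emit:
arm_command --deltas '[[0,[4.5,1,0],0],[0,[4.5,1,0],0],[0,[4.5,1,0],0],[0,[4.5,1,0],0]]'

```text
time_s: 4.75
ee_pos: [580.0, 149.5, 175.9]
ee_rot: [-110.3, 90.0, -98.2]
force: [-2.2, -1.5, -1.1]
gripper_width: 0.8
```

Emit:
arm_command --deltas '[[0,[-40,-9,0],0],[0,[-80,-17,0],0],[0,[-110,-24,30],0],[0,[-140,-80,60],0],[0,[-160,-130,60],0],[0,[-160,-130,60],0],[0,[-160,-130,60],0]]'

```text
time_s: 5.45
ee_pos: [420.4, 17.9, 237.6]
ee_rot: [-14.3, 89.7, -2.4]
force: [0.2, -0.5, -0.7]
gripper_width: 0.5
```

```bash
python3 -c "
from h import *
st()
f=cams.grab_frame('top');save('f_t',f['img'],(210,140,370,280),4.6);np.save('top2.npy',f,allow_pickle=True)
f=cams.grab_frame('scene');save('f_s',f['img'],(260,190,430,320),4.6);np.save('scene2.npy',f,allow_pickle=True)"
```

```text
t 5.45 pos [420.4  17.9 237.6] jawyaw 101.9 q [   0.9    3.5  106.8   -0.    69.3 -101. ] F [ 0.2 -0.5 -0.7] T [ 0.02 -0.   -0.02] w 0.5
```

View pics/f_t.png

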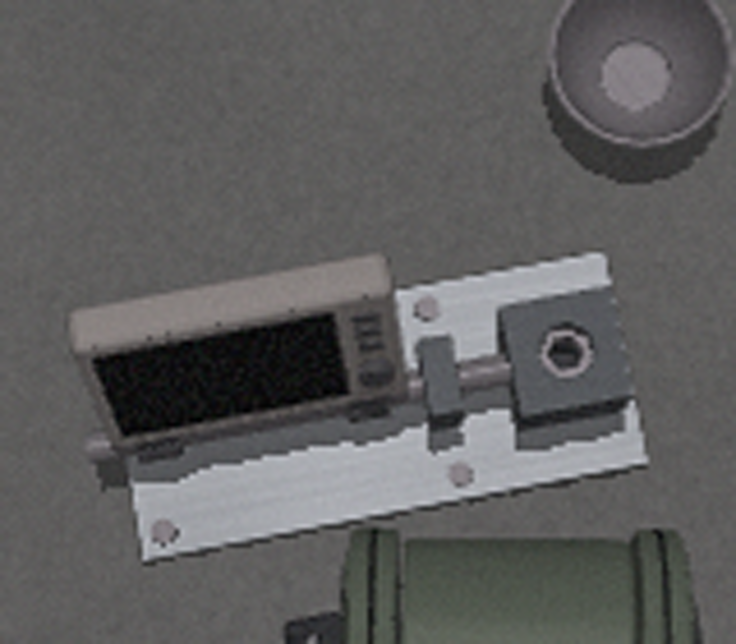

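View pics/f_s.png

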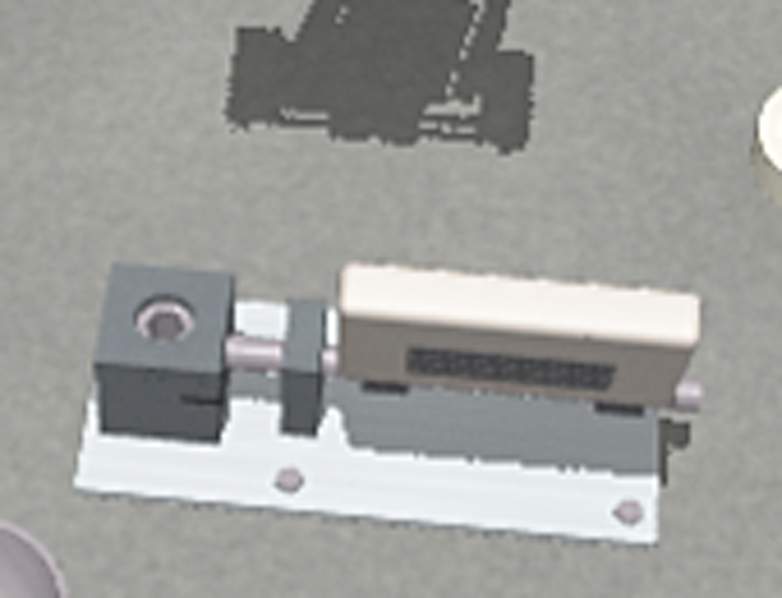

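```bash
cat > joint.py <<'E'
exec(open("fit.py").read().split("q=least")[0])
T2=cr([(383,257),(73,315),(85,360),(392,298)],(210,140),4.6)
S2=cr([(343,313),(698,344),(700,293),(343,263)],(260,190),4.6)
def res2(p):
    o=np.array([p[0],p[1],75]);R=Rz(p[2]).T;W=lambda P:o+P@R
    r=[]
    for f,b,s,s2,off in((F["top"],top_block,top_s,T2,p[5:7]),(F["scene"],sc_block,sc_s,S2,p[7:9])):
        r+=[proj(f,W(B))-b+off,proj(f,W(scr(p[3])))-s+off,proj(f,W(scr(p[4])))-s2+off]
    return np.r_[np.concatenate(r).ravel(),p[5:]]
z=least_squares(res2,[606,-24,.17,0,.3,0,0,0,0],loss="soft_l1")
print(np.round(z.x,2),np.degrees(z.x[2:5]));print(np.round(z.fun[:-4].reshape(-1,2),1).tolist())
E
python3 joint.py
```

```text
[ 6.0566e+02 -2.3320e+01  2.2000e-01 -7.0000e-02  3.4000e-01  4.9000e-01
  1.0000e-01  6.2000e-01  9.0000e-01] [12.38754385 -3.86417159 19.75418836]
[[-0.1, 0.2], [0.4, 0.5], [1.6, 0.3], [0.3, -0.4], [0.0, 0.6], [-0.1, -0.8], [-1.4, -0.1], [-1.4, 0.2], [0.7, 0.3], [0.7, -1.0], [-1.7, -0.2], [-3.1, 0.0], [0.7, -0.1], [-0.4, 0.5], [-0.5, 0.2], [-0.0, 0.2], [-0.2, 0.2], [0.1, -0.1], [-1.2, 0.1], [1.7, -0.1], [1.1, -0.1], [-0.8, -1.2], [-1.5, 0.2], [0.9, 0.4], [1.1, -0.9], [-0.3, -1.3]]
```

Emit:
arm_command --deltas '[[1,[40,-100,0],-0.15],[1,[80,-200,0],-0.3],[1,[109,-306,0],-1.837],[1,[109,-306,0],-1.837],[1,[109,-306,0],-1.837],[1,[109,-306,0],-1.837],[1,[109,-306,0],-1.837],[1,[109,-306,0],-1.837],[1,[109,-306,0],-1.837],[1,[109,-306,0],-1.837],[1,[109,-306,0],-1.837],[1,[109,-306,0],-1.837],[1,[109,-306,0],-1.837],[1,[109,-306,0],-1.837],[1,[109,-306,0],-1.837]]'

```text
time_s: 7.05
ee_pos: [530.2, -285.8, 235.5]
ee_rot: [120.6, 90.0, 27.6]
force: [0.4, 0.3, -0.1]
gripper_width: 91.3
```

```bash
python3 -c "
from h import *
st()
f=cams.grab_frame('wrist');save('g_w',f['img']);np.save('w3.npy',f,allow_pickle=True)
R=cv2.Rodrigues(f['rvec'])[0];print('cam',-R.T@f['tvec'],R[2])
print(proj(f,[(529,-286.5,116),(529+3,-286.5+55,116),(529-3,-286.5-55,116)]))"
```

```text
t 7.05 pos [ 530.2 -285.8  235.5] jawyaw -3.0 q [-29.4  20.4  84.9   0.   74.6 -26.4] F [ 0.4  0.3 -0.1] T [-0.1   0.06  0.04] w 91.3
cam [ 534.36717498 -202.76633045  394.79838007] [-0.01540559 -0.28917936 -0.95715096]
[[327.55735264 236.22904147]
 [327.58026423 153.43743012]
 [327.53649166 310.41750667]]
```

View pics/g_w.png

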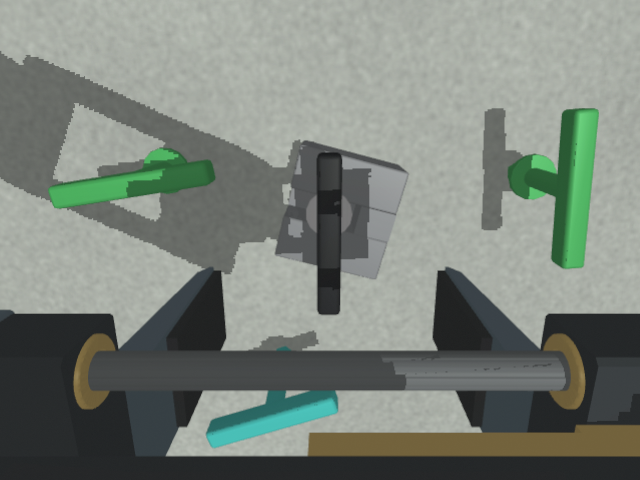

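Emit:
arm_command --deltas '[[1,[-1,-1,-45],0],[1,[-1,-1,-90],0],[1,[-1,-1,-128],0],[1,[-1,-1,-128],0],[1,[-1,-1,-128],0],[0,[-1,-1,-128],0],[0,[-1,-1,-128],0],[0,[-1,-1,-128],0],[0,[-1,-1,-128],0],[0,[-1,-1,-128],0],[0,[-1,-1,-128],0]]' --grip_force 40

```text
time_s: 8.2
ee_pos: [528.0, -287.4, 108.2]
ee_rot: [70.1, 90.0, -23.0]
force: [0.7, -0.3, 0.7]
gripper_width: 46.0
```

```bash
python3 -c "
from h import *
st()
f=cams.grab_frame('wrist');save('h_w',f['img'])"
```

```text
t 8.2 pos [ 528.  -287.4  108.2] jawyaw -3.2 q [-29.7  25.9  95.6   0.   58.4 -26.5] F [ 0.7 -0.3  0.7] T [-0.04  0.05 -0.  ] w 46.0
```

View pics/h_w.png

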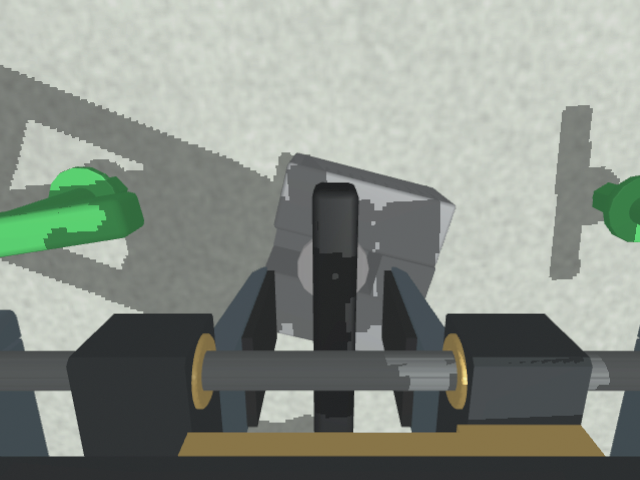

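Emit:
arm_command --deltas '[[0,[0,0,0],0],[0,[0,0,0],0],[0,[0,0,0],0],[0,[0,0,0],0],[0,[0,0,0],0],[0,[0,0,0],0],[0,[0,0,0],0]]'

```text
time_s: 8.95
ee_pos: [528.1, -287.4, 107.9]
ee_rot: [88.3, 90.0, -4.9]
force: [0.8, -0.3, -0.1]
gripper_width: 15.8
```

Emit:
arm_command --deltas '[[0,[0,0,10],0],[0,[0,0,30],0],[0,[0,0,70],0],[0,[0,0,100],0],[0,[0,0,100],0],[0,[0,0,100],0]]'

```text
time_s: 9.55
ee_pos: [527.6, -287.3, 208.1]
ee_rot: [15.1, 90.0, -78.0]
force: [-0.2, 0.6, -3.8]
gripper_width: 15.7
```

```bash
python3 -c "
from h import *
st()
f=cams.grab_frame('wrist');save('i_w',f['img'])
f=cams.grab_frame('scene');save('i_s',f['img'],(120,80,320,230),4)"
```

```text
t 9.55 pos [ 527.6 -287.3  208.1] jawyaw -3.2 q [-29.7  21.2  87.7  -0.   71.1 -26.5] F [-0.2  0.6 -3.8] T [-0.1   0.15  0.  ] w 15.7
```

View pics/i_w.png

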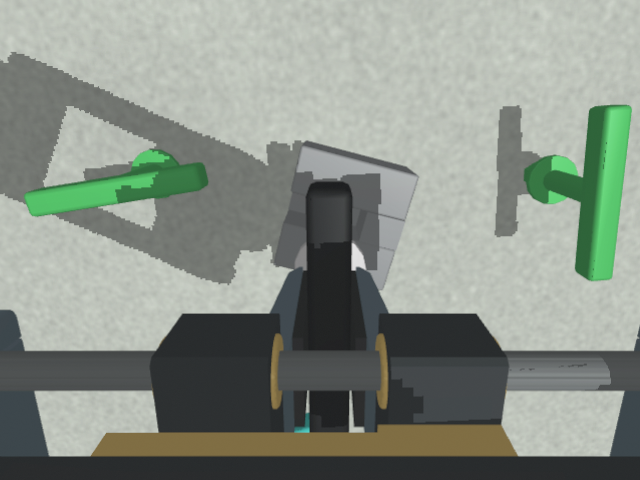

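View pics/i_s.png

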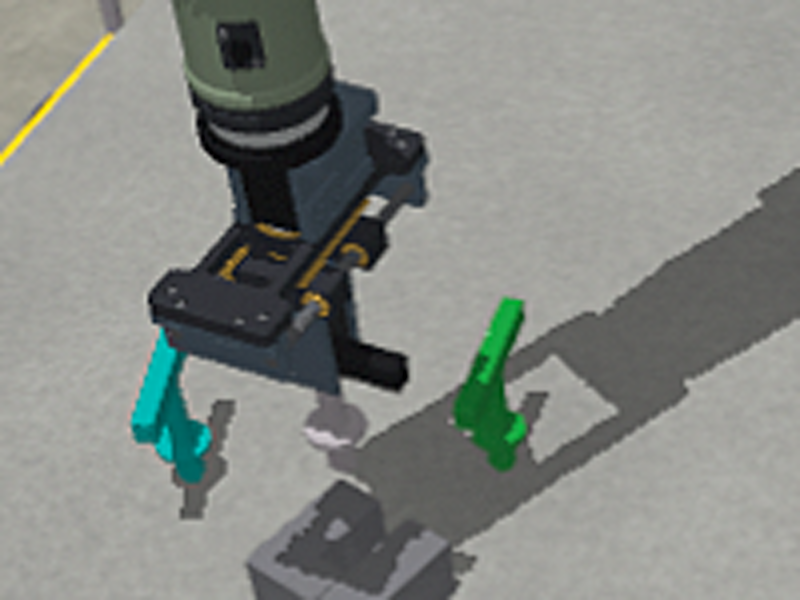

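Emit:
arm_command --deltas '[[0,[0,0,32],0],[0,[12,50,32],0.15],[0,[24,100,32],0.3],[0,[36,150,32],0.45],[0,[48,212,32],0.6],[0,[48,212,32],0.75],[0,[48,212,32],0.9],[0,[48,212,32],1.05],[0,[48,212,32],1.1],[0,[48,212,32],1.1],[0,[48,212,32],1.1],[0,[48,212,32],1.1]]'

```text
time_s: 10.85
ee_pos: [575.7, -75.4, 239.2]
ee_rot: [-161.1, 89.9, 168.7]
force: [-0.6, 0.1, -2.1]
gripper_width: 15.8
```

```bash
python3 -c "
from h import *
st()
f=cams.grab_frame('wrist');save('j_w',f['img']);np.save('w4.npy',f,allow_pickle=True)
print(proj(f,[(606,-23,75)]))
u,v=proj(f,[(606,-23,75)])[0].astype(int)
save('j_c',f['img'],(u-60,v-60,u+60,v+60),5)"
```

```text
t 10.85 pos [575.7 -75.4 239.2] jawyaw 59.8 q [ -8.6  18.4  87.4   0.   74.3 -68.4] F [-0.6  0.1 -2.1] T [-0.09  0.01  0.05] w 15.8
[[406.73565326 218.27113718]]
```

View pics/j_w.png

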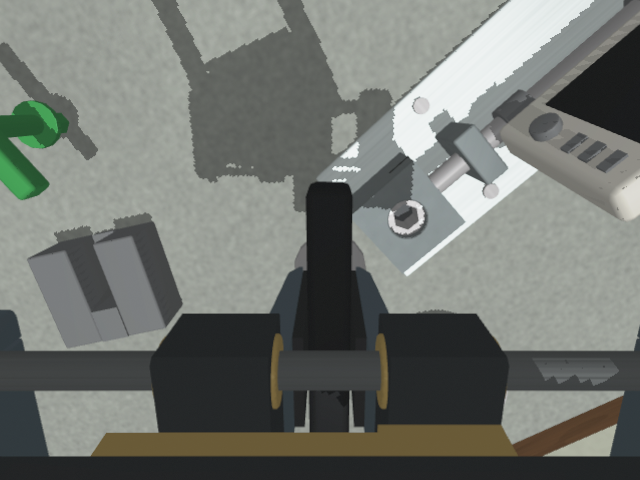

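View pics/j_c.png

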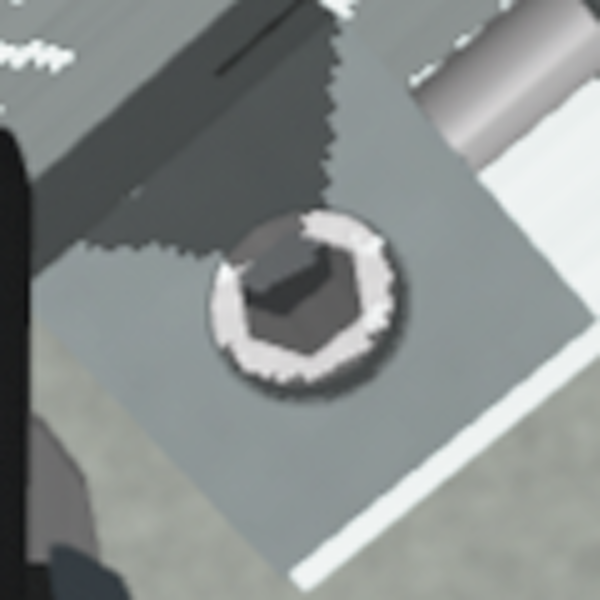

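```bash
python3 - <<'E'
from h import *
from scipy.optimize import least_squares
f=np.load('w4.npy',allow_pickle=True).item()
cr=lambda p:(np.array(p,float)+.5)/5-.5+np.array((346,158))
print("mouth",atz(f,cr([(309,304)]),75))
V=atz(f,cr([(306,357),(360,320),(355,262),(250,333)]),67)
print(V)
r=18.6/2/np.cos(np.pi/6)
def res(p):
    k=[0,1,2,5]
    return np.concatenate([V[i,:2]-(p[:2]+r*np.array([np.cos(p[2]+s*k_*np.pi/3),np.sin(p[2]+s*k_*np.pi/3)])) for i,k_ in enumerate(k)])
for s in(1,-1):
    z=least_squares(res,[606,-23,np.arctan2(V[0,1]+23,V[0,0]-606)]);print(s,z.x,"flat normal mod60",(np.degrees(z.x[2])+30)%60,np.round(z.fun,1))
# block yaw from bottom right edge etc
E=atz(f,cr([(290,575),(598,318)]),75);print("corners",E)
E
```

```text
mouth [[606.34952602 -22.60367442  75.        ]]
[[616.38570368 -26.74255949  67.        ]
 [615.26626179 -16.54665151  67.        ]
 [606.43692325 -12.96240949  67.        ]
 [608.38025883 -32.61728262  67.        ]]
1 [ 6.06994701e+02 -2.27214103e+01 -4.14958413e-01] flat normal mod60 6.224634263184939 [-0.4  0.3 -0.4 -0.2  0.6 -0.9  0.2  0.8]
-1 [616.24995084 -21.81607119  -2.5316167 ] flat normal mod60 4.949047549565364 [ 8.9  1.2  8.7  0.7 -8.9 -1.8 -8.8 -0.1]
corners [[644.74907187 -45.77524755  75.        ]
 [630.83356341  15.00470099  75.        ]]
```

Emit:
arm_command --deltas '[[0,[16,26,0],0.06],[0,[31,52.5,-20],0.112],[0,[31,52.5,-54],0.112],[0,[31,52.5,-65],0.112],[0,[31,52.5,-65],0.112],[0,[31,52.5,-65],0.112]]'

```text
time_s: 11.5
ee_pos: [607.5, -23.5, 176.0]
ee_rot: [19.3, 89.9, -4.5]
force: [-0.7, -0.8, -2.8]
gripper_width: 15.8
```

```bash
python3 -c "
from h import *
st()
f=cams.grab_frame('wrist');save('k_w',f['img'],(200,120,460,320),3)
f=cams.grab_frame('scene');save('k_s',f['img'],(240,170,400,290),5)"
```

```text
t 11.5 pos [607.5 -23.5 176. ] jawyaw 66.2 q [ -3.3  23.1  89.6  -0.   67.2 -69.5] F [-0.7 -0.8 -2.8] T [-0.06 -0.02  0.01] w 15.8
```

View pics/k_w.png

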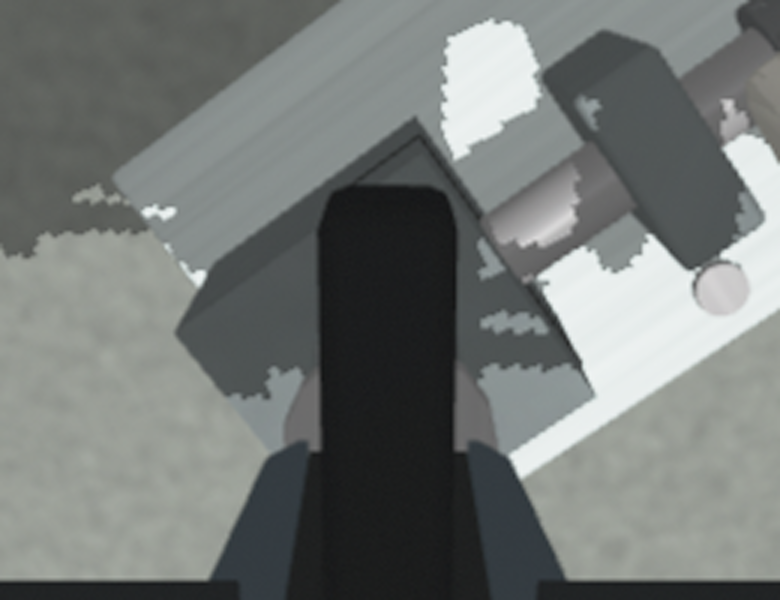

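View pics/k_s.png

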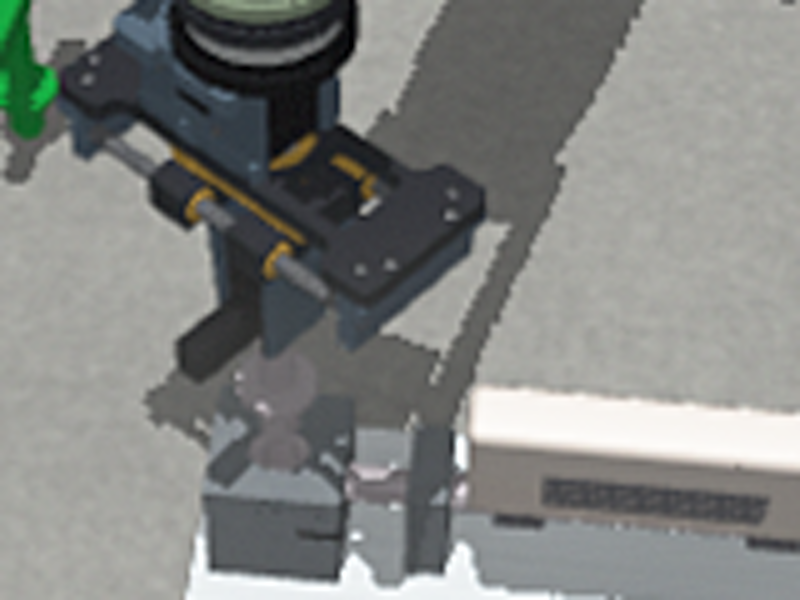

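Emit:
arm_command --deltas '[[0,[0,0,-8],0],[0,[0,0,-15],0],[0,[0,0,-18],0],[0,[0,0,-21],0],[0,[0,0,-24],0],[0,[0,0,-24],0]]'

```text
time_s: 12.2
ee_pos: [607.1, -22.9, 151.4]
ee_rot: [28.4, 90.0, 4.7]
force: [-1.6, -0.4, -0.1]
gripper_width: 15.5
```

Emit:
arm_command --deltas '[[0,[0,0,-3],0],[0,[0,0,-6],0],[0,[0,0,-9],0],[0,[0,0,-12],0],[0,[0,0,-12],0]]'

```text
time_s: 12.7
ee_pos: [607.1, -23.3, 138.3]
ee_rot: [-75.7, 90.0, -99.4]
force: [1.0, -3.1, -4.3]
gripper_width: 15.9
```

Emit:
arm_command --deltas '[[0,[0,0,-3],0],[0,[0,0,-5],0],[0,[0,0,-6.5],0],[0,[0,0,-6.5],0]]'

```text
time_s: 13.1
ee_pos: [607.2, -23.3, 132.9]
ee_rot: [-17.1, 89.9, -40.8]
force: [-0.6, -4.0, 2.6]
gripper_width: 15.6
```

```bash
python3 -c "
from h import *
st()
f=cams.grab_frame('scene');save('l_s',f['img'],(240,170,400,290),5)"
```

```text
t 13.1 pos [607.2 -23.3 132.9] jawyaw 66.3 q [ -3.3  25.1  93.   -0.   61.9 -69.5] F [-0.6 -4.   2.6] T [-1.08  0.08  0.05] w 15.6
```

View pics/l_s.png

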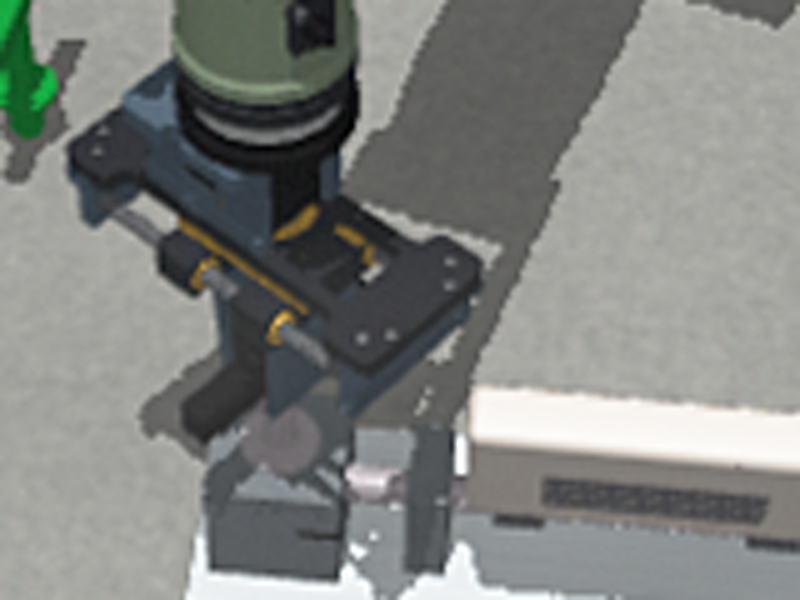

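Emit:
arm_command --deltas '[[0,[0,0,0],-0.15],[0,[0,0,0],-0.3],[0,[0,0,0],-0.45],[0,[0,0,0],-0.6],[0,[0,0,0],-0.6]]'

```text
time_s: 13.65
ee_pos: [607.0, -23.6, 133.0]
ee_rot: [-9.4, 89.9, -67.6]
force: [-1.0, -5.6, 3.5]
gripper_width: 15.8
```

```bash
python3 -c "
from h import *
st()"
```

```text
t 13.65 pos [607.  -23.6 133. ] jawyaw 31.8 q [ -3.3  25.1  93.   -0.1  61.9 -35. ] F [-1.  -5.6  3.5] T [-1.29  0.28 -0.08] w 15.8
```

Emit:
arm_command --deltas '[[0,[0,-0.7,0],-0.15],[0,[0,-0.7,0],-0.3],[0,[0,-0.7,0],-0.45],[0,[0,-0.7,0],-0.6],[0,[0,-0.7,0],-0.75],[0,[0,-0.7,0],-0.9],[0,[0,-0.7,0],-0.9],[0,[0,-0.7,0],-0.9]]'

```text
time_s: 14.45
ee_pos: [606.8, -23.6, 133.0]
ee_rot: [-142.7, 90.0, 107.8]
force: [-2.4, -3.9, 4.9]
gripper_width: 16.0
```

```bash
python3 -c "
from h import *
st()"
```

```text
t 14.45 pos [606.8 -23.6 133. ] jawyaw -19.5 q [-3.3 25.1 93.   0.  61.9 16.2] F [-2.4 -3.9  4.9] T [-0.86  0.62 -0.1 ] w 16.0
```

Emit:
arm_command --deltas '[[0.5,[0,0,0],0],[0.5,[0,0,0],0],[0.5,[0,0,0],0],[0.5,[0,0,0],0],[0.5,[0,0,0],0],[0.5,[0,0,0],0],[0.5,[0,0,30],0],[0.5,[0,0,75],0],[0.5,[0,0,75],0],[0.5,[0,0,75],0]]'

```text
time_s: 15.45
ee_pos: [607.5, -23.6, 208.6]
ee_rot: [108.0, 89.8, -1.7]
force: [-0.8, 0.2, -0.5]
gripper_width: 46.0
```

```bash
python3 -c "
from h import *
st()
f=cams.grab_frame('wrist');save('m_w',f['img']);np.save('w5.npy',f,allow_pickle=True)
print(proj(f,[(606.5,-22.7,141)]))
f=cams.grab_frame('scene');save('m_s',f['img'],(240,170,400,290),5)"
```

```text
t 15.45 pos [607.5 -23.6 208.6] jawyaw -19.6 q [-3.3 21.8 86.8  0.  71.3 16.3] F [-0.8  0.2 -0.5] T [-0.12  0.09  0.01] w 46.0
[[327.19273241 260.60409978]]
```

View pics/m_w.png

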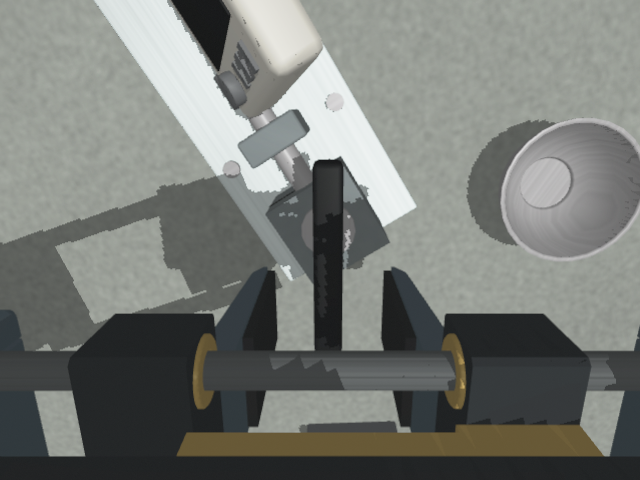

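View pics/m_s.png

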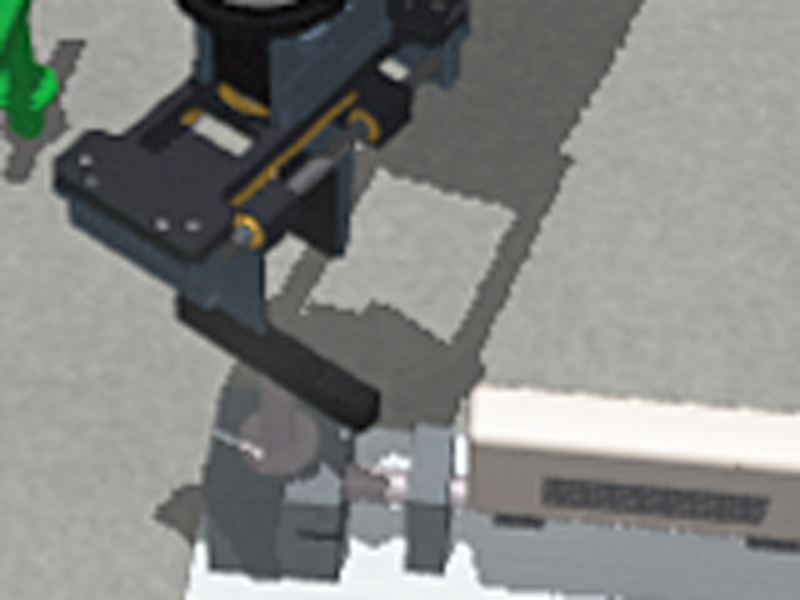

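Emit:
arm_command --deltas '[[0.5,[-0.3,0.3,-40],0],[0.5,[-0.3,0.3,-75],0],[0.5,[-0.3,0.3,-75],0],[0,[-0.3,0.3,-75],0],[0,[-0.3,0.3,-75],0],[0,[-0.3,0.3,-75],0],[0,[-0.3,0.3,-75],0],[0,[-0.3,0.3,-75],0],[0,[-0.3,0.3,-75],0],[0,[-0.3,0.3,-75],0]]'

```text
time_s: 16.55
ee_pos: [607.3, -23.3, 133.9]
ee_rot: [106.9, 89.9, -2.7]
force: [-0.5, 0.4, 5.6]
gripper_width: 15.7
```

Emit:
arm_command --deltas '[[0,[0,0,0],-0.15],[0,[0,0,0],-0.3],[0,[0,0,0],-0.45],[0,[0,0,0],-0.6],[0,[0,0,0],-0.75],[0,[0,0,0],-0.9],[0,[0,0,0],-1.0],[0,[0,0,0],-1.0],[0,[0,0,0],-1.0]]'

```text
time_s: 17.45
ee_pos: [607.3, -23.6, 133.9]
ee_rot: [151.1, 89.9, -15.9]
force: [-1.1, -0.4, 5.7]
gripper_width: 15.8
```

```bash
python3 -c "
from h import *
st()"
```

```text
t 17.45 pos [607.3 -23.6 133.9] jawyaw -77.0 q [-3.3 25.  92.9 -0.  61.9 73.7] F [-1.1 -0.4  5.7] T [-0.18  0.31 -0.  ] w 15.8
```

Emit:
arm_command --deltas '[[0,[0,0,0],-0.08],[0,[0,0,0],-0.16]]'

```text
time_s: 17.65
ee_pos: [607.3, -23.5, 133.8]
ee_rot: [156.8, 89.9, -19.4]
force: [-0.4, -0.1, 5.6]
gripper_width: 16.0
```

```bash
python3 -c "
from h import *
st()"
```

```text
t 17.65 pos [607.3 -23.5 133.8] jawyaw -86.3 q [-3.3 25.  92.9 -0.  61.9 83. ] F [-0.4 -0.1  5.6] T [-0.16  0.25  0.19] w 16.0
```

Emit:
arm_command --deltas '[[0,[0,0,0],-0.08],[0,[0,0,0],-0.1]]'

```text
time_s: 17.85
ee_pos: [607.3, -23.6, 133.9]
ee_rot: [160.8, 89.9, -21.1]
force: [-1.1, -0.8, 5.1]
gripper_width: 15.6
```

```bash
python3 -c "
from h import *
st()"
```

```text
t 17.85 pos [607.3 -23.6 133.9] jawyaw -91.9 q [-3.3 25.  92.9 -0.  61.9 88.6] F [-1.1 -0.8  5.1] T [-0.24  0.32  0.26] w 15.6
```

Emit:
arm_command --deltas '[[0,[0,0,0],-0.05],[0,[0,0,0],-0.05]]'

```text
time_s: 18.05
ee_pos: [607.3, -23.6, 133.9]
ee_rot: [160.2, 89.9, -24.5]
force: [-0.1, -1.4, 6.1]
gripper_width: 15.7
```

```bash
python3 -c "
from h import *
st()"
```

```text
t 18.05 pos [607.3 -23.6 133.9] jawyaw -94.7 q [-3.3 25.  92.9 -0.1 61.9 91.4] F [-0.1 -1.4  6.1] T [-0.19  0.26  0.22] w 15.7
```

Emit:
arm_command --deltas '[[0,[0,0,0],-0.05],[0,[0,0,0],-0.05]]'

```text
time_s: 18.25
ee_pos: [607.3, -23.6, 133.9]
ee_rot: [160.2, 89.9, -27.4]
force: [-1.5, 0.1, 6.0]
gripper_width: 15.7
```

```bash
python3 -c "
from h import *
st()
f=cams.grab_frame('wrist');save('n_w',f['img'])"
```

```text
t 18.25 pos [607.3 -23.6 133.9] jawyaw -97.5 q [-3.3 25.  92.9 -0.1 61.9 94.3] F [-1.5  0.1  6. ] T [-0.26  0.35  0.26] w 15.7
```

View pics/n_w.png

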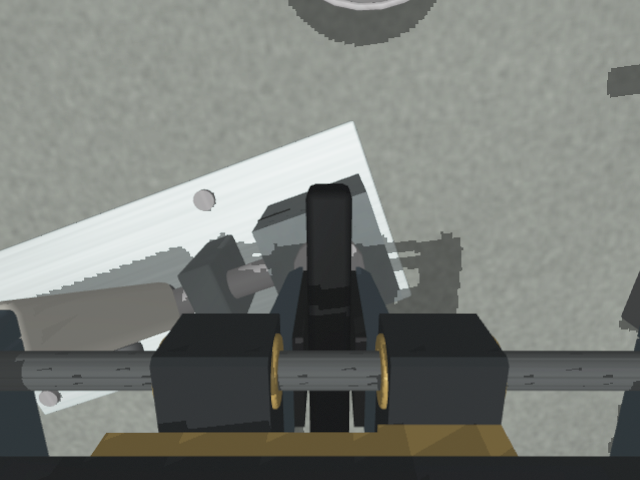

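Emit:
arm_command --deltas '[[0.5,[0,0,0],0],[0.5,[0,0,0],0],[0.5,[0,0,0],0],[0.5,[0,0,0],0],[0.5,[0,0,0],0],[0.5,[0,0,0],0],[0.5,[0,0,30],0],[0.5,[0,0,75],0],[0.5,[0,0,75],0],[0.5,[0,0,75],0]]'

```text
time_s: 19.3
ee_pos: [607.2, -23.3, 208.6]
ee_rot: [-178.6, 89.9, -6.2]
force: [-0.0, 0.7, -0.5]
gripper_width: 45.4
```

```bash
python3 -c "
from h import *
st()
f=cams.grab_frame('wrist');save('o_w',f['img']);np.save('w6.npy',f,allow_pickle=True)
print(proj(f,[(606.5,-22.7,151)]+[(606.5+a*np.cos(t),-22.7+a*np.sin(t),151) for a in (55,-55) for t in (np.radians(2),np.radians(-7.5))]))
f=cams.grab_frame('top');save('o_t',f['img'],(210,140,370,280),4.6)"
```

```text
t 19.3 pos [607.2 -23.3 208.6] jawyaw -97.6 q [-3.3 21.8 86.8 -0.  71.3 94.3] F [-0.   0.7 -0.5] T [-0.07  0.19 -0.01] w 45.4
[[329.39866796 267.72354927]
 [311.08805292 166.15833588]
 [329.22730147 164.60823028]
 [345.40278014 356.50541043]
 [329.54833914 357.68560589]]
```

View pics/o_w.png

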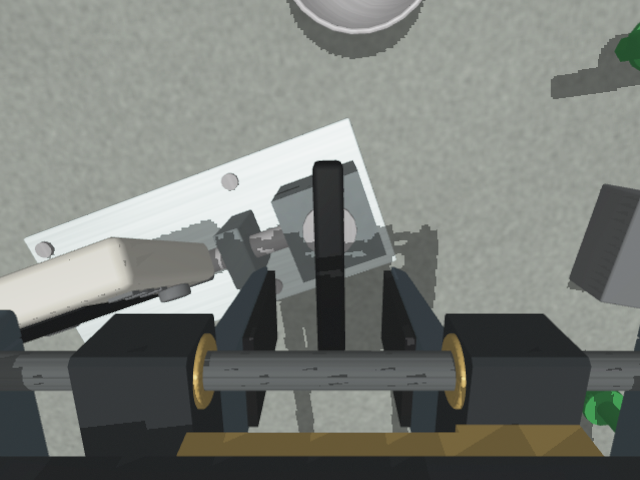

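Emit:
arm_command --deltas '[[0.5,[0,0,-40],0.02],[0.5,[0,0,-75],0.02],[0.5,[0,0,-75],0.02],[0,[0,0,-75],0.02],[0,[0,0,-75],0.02],[0,[0,0,-75],0.02],[0,[0,0,-75],0.02],[0,[0,0,-75],0.02],[0,[0,0,-75],0.02],[0,[0,0,-75],0.02]]' --grip_force 60

```text
time_s: 20.4
ee_pos: [607.4, -23.5, 133.9]
ee_rot: [173.4, 89.9, -13.0]
force: [0.1, -0.8, 5.4]
gripper_width: 15.6
```

```bash
python3 -c "
from h import *
st()"
```

```text
t 20.4 pos [607.4 -23.5 133.9] jawyaw -96.4 q [-3.3 25.  92.9 -0.  61.9 93.1] F [ 0.1 -0.8  5.4] T [-0.18  0.28  0.07] w 15.6
```

Emit:
arm_command --deltas '[[0,[0,0,0],-0.06],[0,[0,0,0],-0.12],[0,[0,0,0],-0.12],[0,[0,0,0],-0.12],[0,[0,0,0],-0.12]]'

```text
time_s: 20.9
ee_pos: [607.4, -23.6, 133.9]
ee_rot: [173.6, 89.8, -19.7]
force: [-1.1, -1.5, 5.5]
gripper_width: 15.5
```

```bash
python3 -c "
from h import *
st()"
```

```text
t 20.9 pos [607.4 -23.6 133.9] jawyaw -103.2 q [ -3.3  25.   92.9  -0.   61.9 100. ] F [-1.1 -1.5  5.5] T [-0.19  0.27  0.41] w 15.5
```

Emit:
arm_command --deltas '[[0.5,[0,0,0],0],[0.5,[0,0,0],0],[0.5,[0,0,0],0],[0.5,[0,0,0],0],[0.5,[0,0,0],0],[0.5,[0,0,0],0],[0.5,[0,0,30],0],[0.5,[0,0,75],0],[0.5,[0,0,75],0],[0.5,[0,0,75],0]]'

```text
time_s: 21.9
ee_pos: [607.1, -23.3, 208.6]
ee_rot: [-171.6, 89.9, -4.9]
force: [0.5, -0.1, -0.1]
gripper_width: 45.6
```

```bash
python3 -c "
from h import *
st()
f=cams.grab_frame('wrist');save('p_w',f['img']);np.save('w7.npy',f,allow_pickle=True)
f=cams.grab_frame('top');save('p_t',f['img'],(210,140,370,280),4.6)
f=cams.grab_frame('scene');save('p_s',f['img'],(240,170,400,290),5)"
```

```text
t 21.9 pos [607.1 -23.3 208.6] jawyaw -103.3 q [ -3.3  21.8  86.8  -0.   71.3 100. ] F [ 0.5 -0.1 -0.1] T [-0.06  0.12  0.03] w 45.6
```

View pics/p_w.png

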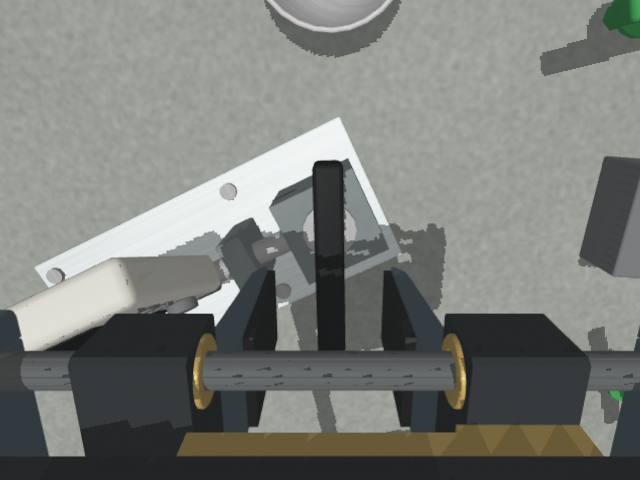

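View pics/p_s.png

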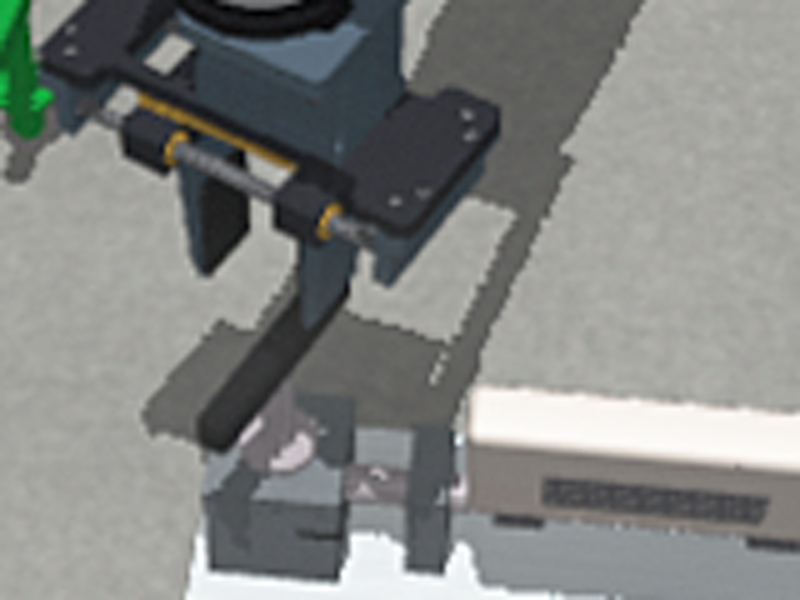

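View pics/p_t.png

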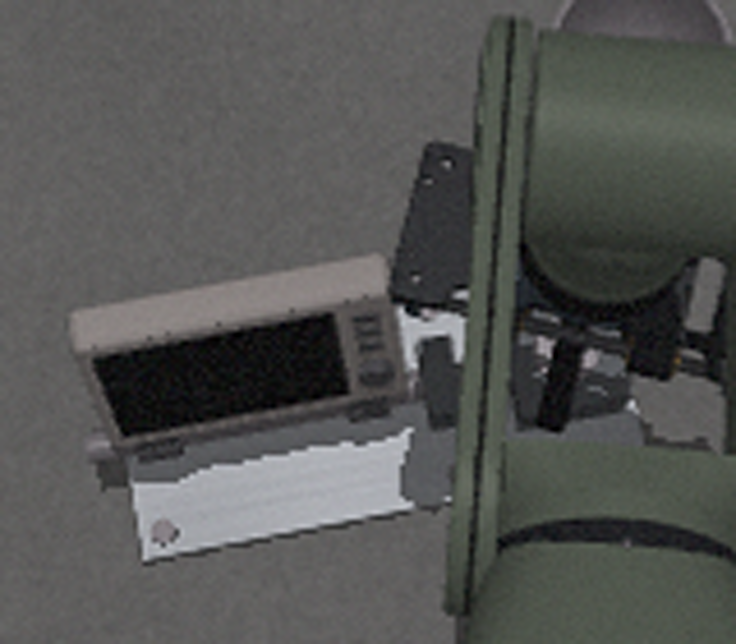

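```bash
python3 - <<'E'
from h import *
f=np.load('w7.npy',allow_pickle=True).item()
save('p_wc',f['img'],(220,100,460,290),3.2)
f=np.load('w5.npy',allow_pickle=True).item()
save('m_wc',f['img'],(220,100,460,290),3.2)
E
```

```text
(no output)
```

View pics/p_wc.png

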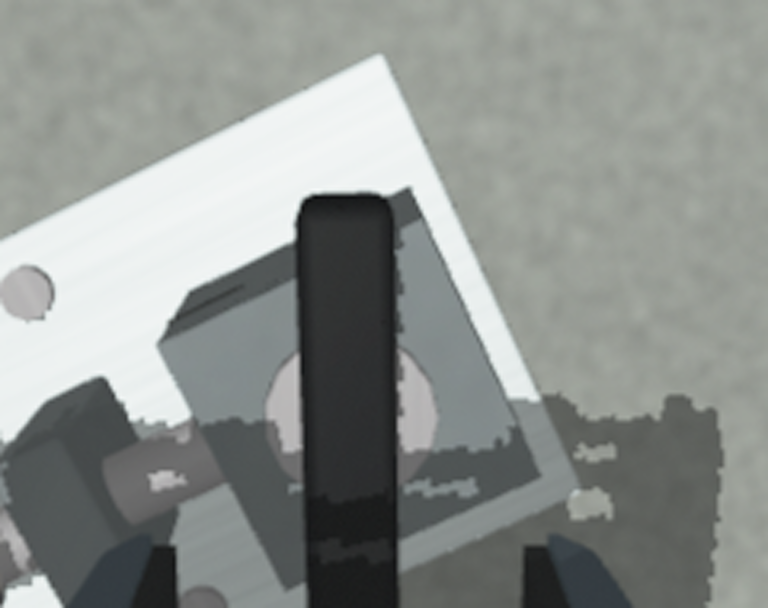

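Emit:
arm_command --deltas '[[0.5,[-30,0,40],0],[0.5,[-80,0,50],0],[0.5,[-130,-30,50],0],[0.5,[-180,-80,50],0],[0.5,[-230,-130,50],0],[0.5,[-250,-150,50],0],[0.5,[-250,-150,50],0],[0.5,[-250,-150,50],0]]'

```text
time_s: 22.85
ee_pos: [353.8, -174.6, 256.5]
ee_rot: [7.9, 89.8, 174.4]
force: [0.8, -0.2, 1.1]
gripper_width: 45.4
```

```bash
python3 -c "
from h import *
st()
f=cams.grab_frame('top');save('q_t',f['img'],(210,140,370,280),4.6);np.save('top8.npy',f,allow_pickle=True)
f=cams.grab_frame('scene');save('q_s',f['img'],(260,190,430,320),4.6);np.save('scene8.npy',f,allow_pickle=True);save('q_full',f['img'])"
```

```text
t 22.85 pos [ 353.8 -174.6  256.5] jawyaw -103.6 q [-2.790e+01  6.000e-01  1.072e+02 -1.000e-01  7.240e+01  7.570e+01] F [ 0.8 -0.2  1.1] T [-0.03  0.14  0.02] w 45.4
```

View pics/q_t.png

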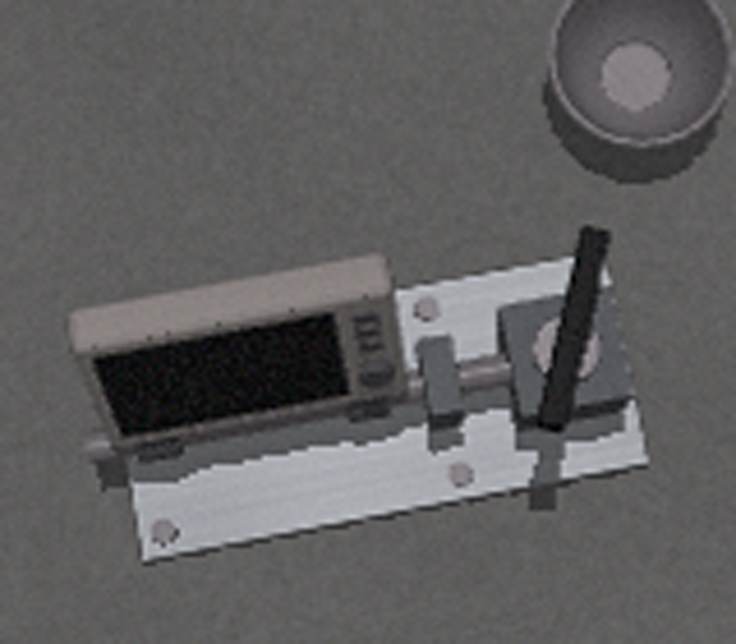

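View pics/q_s.png

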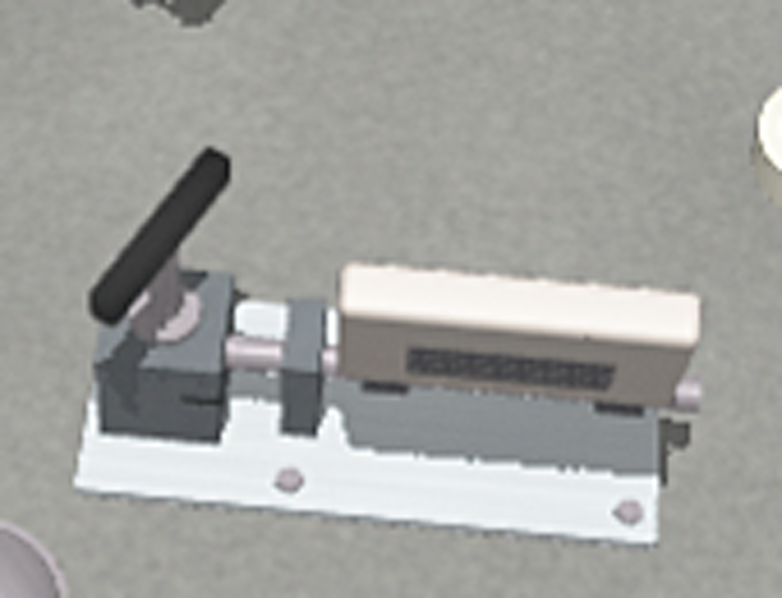

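```bash
python3 - <<'E'
from h import *
from scipy.optimize import least_squares
cr=lambda p,o,s:(np.array(p,float)+.5)/s-.5+np.array(o)
ft=np.load('top8.npy',allow_pickle=True).item();fs=np.load('scene8.npy',allow_pickle=True).item()
t=cr([(594,230),(553,429)],(210,140),4.6);s=cr([(108,306),(218,163)],(260,190),4.6)
off_t=np.array([.5,.1]);off_s=np.array([.6,.9])
def res(p):
    d=55*np.array([np.cos(p[3]),np.sin(p[3]),0]);d[2]=55*p[4]
    P=[p[:3]+d,p[:3]-d]
    return np.r_[(proj(ft,P)+off_t-t).ravel(),(proj(fs,P)+off_s-s).ravel()]
z=least_squares(res,[606,-23,141,-.2,0]);print(z.x[:3],np.degrees(z.x[3:]),np.round(z.fun,1))
E
```

```text
[606.92363935 -21.89493056 147.51516976] [-9.97962965  3.99602035] [-0.5 -0.3 -0.2  0.6 -0.6  0.1 -0.1 -0.1]
```

Emit:
arm_command --deltas '[[0,[50,30,0],0],[0,[100,60,0],0],[0,[150,90,0],0],[0,[200,120,0],0],[0,[249.5,150.5,0],0],[0,[249.5,150.5,-40],0],[0,[249.5,150.5,-80],0],[0,[249.5,150.5,-85],0],[0,[249.5,150.5,-85],0]]'

```text
time_s: 23.85
ee_pos: [605.4, -21.6, 170.9]
ee_rot: [10.4, 89.7, 177.2]
force: [-0.2, -1.0, 1.2]
gripper_width: 0.5
```

Emit:
arm_command --deltas '[[0,[0,0,-3],0],[0,[0,0,-6],0],[0,[0,0,-8],0],[0,[0,0,-8],0]]'

```text
time_s: 24.25
ee_pos: [606.2, -23.2, 165.4]
ee_rot: [-172.0, 89.9, -5.3]
force: [0.2, 0.2, 0.3]
gripper_width: 0.5
```

Emit:
arm_command --deltas '[[0,[0,0,-1],0],[0,[0,0,-2],0],[0,[0,0,-2],0]]'

```text
time_s: 24.55
ee_pos: [606.1, -22.8, 162.4]
ee_rot: [29.5, 90.0, -163.8]
force: [0.5, -0.1, -0.6]
gripper_width: 0.4
```

Emit:
arm_command --deltas '[[0,[0,0,-1],0],[0,[0,0,-2],0],[0,[0,0,-2],0]]'

```text
time_s: 24.85
ee_pos: [606.3, -22.9, 162.3]
ee_rot: [-179.7, 89.9, -13.0]
force: [-2.6, -0.0, 9.1]
gripper_width: 0.4
```

Emit:
arm_command --deltas '[[0,[0,0,40],0],[0,[0,0,80],0],[0,[-50,-20,90],0],[0,[-100,-40,90],0],[0,[-150,-80,90],0],[0,[-200,-110,90],0],[0,[-250,-150,90],0],[0,[-250,-150,90],0],[0,[-250,-150,90],0],[0,[-250,-150,90],0]]'

```text
time_s: 25.85
ee_pos: [356.1, -173.2, 250.8]
ee_rot: [-175.1, 89.9, -8.6]
force: [0.6, -0.4, 0.5]
gripper_width: 0.4
```

```bash
python3 -c "
from h import *
st()
f=cams.grab_frame('top');save('r_t',f['img'])
f=cams.grab_frame('scene');save('r_s',f['img'],(260,190,430,320),4.6)"
```

```text
t 25.85 pos [ 356.1 -173.2  250.8] jawyaw -103.4 q [-27.6   0.8 107.8   0.   71.4  75.8] F [ 0.6 -0.4  0.5] T [-0.06  0.19  0.01] w 0.4
```

View pics/r_t.png

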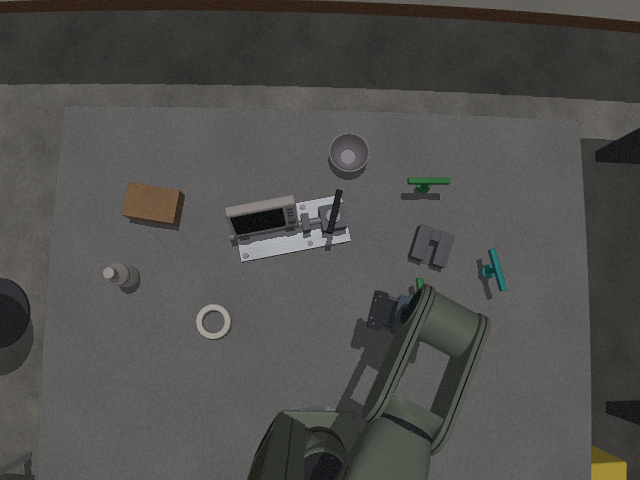

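View pics/r_s.png

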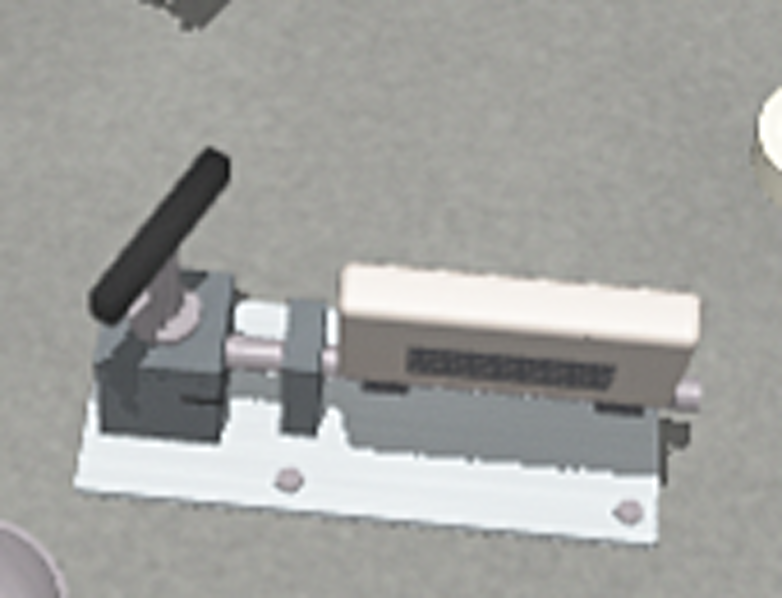

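```bash
python3 -c "
from workcell import env
print(env.job_done())"
```

```text
the job is handed in; nothing more can be done
None
```

The job is handed in at about 26 s. The screen leans back about 20°, the clamp screw is turned to what I take to be its stop, and the key stands fully home. The stop is the one point I inferred rather than saw.

- **Screen:** I pushed it until a fit to the top and scene cameras gave 19.75°. Its corners were in the same pixels in the last pictures.
- **Key:** I took the one with the black bar from the grey rest and left the green and turquoise look-alikes alone. It is fully home. Touching the top of its bar with the closed fingers met resistance at about 151 mm, where it should be.
- **Turning:** I turned the screw clockwise in two main grips of about 86° and 78°, then a third short grip of about 7° to confirm the stop. I let go between grips, but took each fresh grip at the same angle because the bar can only be held across its width.
- **Stop:** Resistance rose near the angle where the stop should be, and settled at 0.41 N m against the screw's 0.12 N m.

**What disagreed:**
- The key ended at about −102°, roughly 14° past the −88° I calculated for the stop. I think it is wedged beyond its play in the socket. I could not see the screw itself with the key in place.
- A rough camera fit put the bar 6 mm too high and 4° tilted. The touch test contradicted the height, and I put the tilt down to pixel error.

Bowl, bottle, carton and tape appear unmoved in the last top picture, and the arm was clear of everything at hand-in.

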